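# Snap the cap onto the gas sampling port and hold it pressed

## Robot

A 6-joint arm with a two-finger parallel gripper is mounted at the origin on a cart in front of the work surface, level with it; the furniture and walls round the work are solid. World frame = base frame: x ahead of the robot, y to its left, z up, the work surface at z = 0. Lengths are in m, angles in rad, forces in N, time in s.
With the tool pointing down it reaches from about 0.35 to 0.725 m from the base axis. Payload 6 kg.
Tool frame: the origin (TCP) lies between the finger pads; the fingertips stand 25 mm ahead of it and the grasp point (between the pads) lies 6 mm ahead of it; z points along the fingers, y is the line along which they close (so a half turn about z gives the same grasp; the last joint's range is limited). The gripper opens to 85 mm and grips with 20 to 120 N. Pads are 22 mm wide; open, the fingers measure 114 mm over their backs; the gripper's body (76 mm by 85 mm) begins 54 mm behind the grasp point. The pads swing forward as they close: fully open they stand 13 mm farther back than shut.
Start: joints at [1.594, 0.04, 0.085, 0, -1.615, -0.334], TCP at [0.183, 0.571, 0.228] pointing down, gripper open.
Joint ranges: [-2.56, 2.56], [-1.29, 2.01], [-1.08, 1.49], [-3.29, 1.98], [-2.81, -0.18], [-2.99, 2.99]. Speed limits (rad/s): [2.57, 2.57, 3.01, 3.14, 3.14, 3.14].

## Interface

Orientations are given as a rotation vector (axis times angle).
In Python, from station import sensors, imaging, job gives the robot as it stands.
- The arm moves only by the shell command python3 -m inch 'ROWS' [FORCE]. ROWS is JSON, a list that holds one entry, the list of rows, each a list of 5 numbers: the shift along the tool's x, y, z in mm, then the turn about the tool's z in rad, then the closure in counts, from 0 (fully open) to 255 (shut). A call has 1 to 5 rows; each row shifts and turns the commanded pose from where the row before left it, along the tool's axes as they then stand; what a row does not reach is not made up. A row lasts 1/12 s, in which the tool goes at most 41.7 mm and 7.16 degrees, less where a joint would pass 70% of its speed; a pose out of reach is approached as far as the arm can. A call is refused whole if a number of a shift passes 41.7 or a number of a turn 0.125, either way. A call with a gripper value outside its range is refused whole. The fingers move at their own pace and stop on an object; FORCE is the grip in N (left out, the last holds). Time passes only in rows, so rows that do not move let the fingers close. It gives the time, the measured TCP pose, the force, the opening and the grip force at its end, in the units of the state.
- sensors.state(): the state, without advancing time (a new reading comes with each control period).
- imaging.grab_frame(name): name is "scene" or "top" or "wrist"; returns the picture (400x640x3 uint8, red, green, blue); there is no depth.
- imaging.get_calibration(name): a dict with "fx", "fy", "cx", "cy" (pixels), "R" (3x3) and "t" (3): a world point X has camera coordinates R X + t. Camera axes: x right, y down, z forward; pixel columns grow to the right and rows downward; lengths in m; the calibration is good to about 2 mm. A picture is of the moment at which its call begins: read the wrist's pose just before it. get_calibration takes no time and is no camera call; for the wrist camera it gives the pose at the moment of the call.
- job.job_done(): hands the job in; it is judged then, once.
The state is a dict: "t": time; "joints": joint angles; "dq": joint speeds; "joint_efforts": joint torques, N m; "tcp_pos": TCP position; "orientation": TCP orientation; "contact_force": force on the tool from outside, world axes, zero at the start; "wrist_torque": the same for the moment, N m; "gripper_width": opening from 0.0 (shut) to 1.0 (fully open); "finger_force": force on a finger pad.
Only numpy, scipy, OpenCV 4.12 (cv2) and the standard library are available. Lean on these libraries where they do the work, as an engineer would, in place of code of your own. Each camera call takes 0.05 s, during which the arm holds its last target. There are 200 camera calls.

## Task

Pick up the orange snap cap and press it straight down over the steel stud of the blue gas sampling port until it clicks past the spring balls; do not stop at the click, keep pressing until the black seal ring under the cap is squeezed well down. Finish while still holding the cap and pressing it firmly on its seal, as for the start of a leak test. Leave the blue-capped vial, the small beaker and the white crucible standing where they are.

Things in the scene. Friction and masses are not known exactly. Their poses are not given: they have to be found in the camera images.
- cap: Orange plastic snap cap (60 g), standing mouth down on the bench. Origin: centre of its open underside, z up along its axis. Ribbed skirt 48 mm in diameter from z = 0 to 37 mm, knob above. Inside: lip 28 mm in diameter and 4 mm high at the mouth, above it a 35 mm bore up to the roof at z = 33 mm. Round, so its yaw does not matter
- cap_knob (a point): Centre of the cap's round grip knob, 51 mm above the cap's origin; the knob is 28 mm in diameter and reaches from z = 37 to 65.5 mm. Grip it here from above; the fingertips may bear on the flat shoulder round its foot (z = 37 mm)
- port: Gas sampling port, fixed to the bench: blue block 86 x 72 x 22 mm (x, y, z), brass hose nipple on its +y side to 64 mm from the centre, neck, black seal ring, upright steel stud on the z axis. Origin: centre of the block's underside on the bench, z up. The stud is 25 mm in diameter, coned to 15 mm at its top, which lies 62 mm above the bench
- port_seat (a point): Point on the stud's axis at the upper face of the uncompressed seal ring, 36 mm above the bench; z up along the stud. The stud rises 26 mm above it (20 mm straight, then the cone). The underside of the cap meets the seal at this height, just after the click
- port_balls (a point): Point on the stud's axis level with the centres of its four brass spring balls, 10.3 mm above port_seat. They stand out to a diameter of 33 mm. The cap's lip meets them when the cap's origin is about 16 mm above port_seat; the push needed rises to about 9 N, falls to nothing at about 9 mm (the click), and then the balls pull the cap down by themselves (up to 16 N) and hold it
- seal (a joint): Sprung black seal ring (44 mm diameter) under the cap: 0 = not compressed, 0.004 m = fully down (stop). The cap presses it down only once it has snapped past the balls. It starts to yield at 4 N and takes 2 N more per mm (12 N at the stop)
- vial: Bystander: glass sample vial with blue cap, 27 mm diameter, 59 mm high; origin centre of underside
- beaker: Bystander: small glass beaker with a pale filling, 51 x 58 mm, 68 mm high; origin centre of underside
- crucible: Bystander: white porcelain crucible, 40 mm diameter, 30 mm high; origin centre of underside
There are look-alikes about, which are no part of the job. Of the things that look like the cap, the middle-sized one is meant.

How it is judged:
On the way, in this order (a step that is already met when the one before it is completed fails the run):
1. the cap is lifted off the bench in the gripper (height (world z) of cap above 0.03 m and contact force between the fingers and cap above 1 N), for 0.2 s.
2. the cap has snapped on and stays pressed onto its seal for half a second (horizontal distance between cap and port_seat below 0.003 m and angle between the z axis of cap and the z axis of port_seat, either way round below 0.08 rad and angle between cap's own z axis and vertical below 0.3 rad and z of cap in the frame of port_seat below -0.0005 m and value of joint seal above 0.001 m and contact force between the fingers and cap above 2 N), for 0.5 s.
At the end, for the whole second after the job is handed in: The cap is snapped onto the stud: its axis within 3 mm and 0.08 rad of the stud's, upright, its underside at least 0.5 mm below the free height of the seal, the seal ring pressed down more than 1 mm, the fingers still on the cap with more than 2 N, and the cap at rest (all of step 2 and linear speed of cap below 0.02 m/s); the arm keeps its last pose, push and grip.
It fails at once if the blue-capped vial is pushed away or tipped (distance of vial from where it was at the start of the episode above 0.03 m or angle between vial's own z axis and vertical above 0.5 rad).
It fails at once if the small beaker is pushed away or tipped (distance of beaker from where it was at the start of the episode above 0.03 m or angle between beaker's own z axis and vertical above 0.5 rad).
It fails at once if the crucible is pushed away or tipped (distance of crucible from where it was at the start of the episode above 0.03 m or angle between crucible's own z axis and vertical above 0.5 rad).
It also fails if it takes over 48 s, if anything falls off the work surface, if the arm or the gripper's body presses on something with over 40 N, if the wrist force passes 120 N, or if a joint passes its speed limit or range.

## Working session

There is one attempt and no reset: what is moved stays moved. The work goes in short steps, Python scripts to look and compute and a shell command to move; the robot and the scene stay as the last step left them, time stands still between calls to the robot, and variables do not carry over. Pictures are saved under pics/ and viewed, at most 10 in all, crops included, and the job is handed in when it is done.

```bash
mkdir -p pics; cat > h.py <<'E'
import numpy as np, cv2
from station import sensors, imaging, job
def grab(n,f):
    c=imaging.get_calibration(n); im=np.asarray(imaging.grab_frame(n)); cv2.imwrite('pics/'+f,im[:,:,::-1]); return im,c
def ray(c,u,v,z):
    R=np.array(c['R']);t=np.array(c['t']);o=-R.T@t
    d=R.T@np.array([(u-c['cx'])/c['fx'],(v-c['cy'])/c['fy'],1]); return o+d*(z-o[2])/d[2]
def proj(c,X):
    p=np.array(c['R'])@np.array(X)+np.array(c['t']); return c['fx']*p[0]/p[2]+c['cx'],c['fy']*p[1]/p[2]+c['cy']
E
python3 - <<'E'
from h import *
import pickle
cs={}
a,cs['top']=grab('top','top.png'); b,cs['scene']=grab('scene','scene.png')
pickle.dump(cs,open('cs.pkl','wb'))
cv2.imwrite('pics/both.png',cv2.resize(np.vstack([a,b])[:,:,::-1],(480,600)))
for n in cs:
    c=cs[n]; print(n,c['fx'],-np.array(c['R']).T@np.array(c['t']))
s=sensors.state();print(s)
for n,im in(('top',a),('scene',b)):
    h=cv2.cvtColor(im,cv2.COLOR_RGB2HSV)
    for nm,lo,hi in(('orange',(3,120,90),(20,255,255)),('blue',(95,100,50),(130,255,255))):
        k=cv2.connectedComponentsWithStats(cv2.inRange(h,lo,hi))
        for st,ce in zip(k[2][1:],k[3][1:]):
            if st[4]>60: print(n,nm,st,ce.round(1),ray(cs[n],*ce,0.04).round(3))
E
```

```text
top 410.473397431764 [ 0.33611263 -0.03047234  1.15625766]
scene 469.80622725383404 [-0.13311476 -0.37605839  0.78372254]
{'t': 0.1, 'joints': array([ 1.59369098e+00,  4.07497692e-02,  8.39142150e-02, -4.40390059e-04,
       -1.61547343e+00, -3.33692477e-01]), 'dq': array([ 1.19965858e-03, -1.92562151e-03,  2.83426032e-03,  7.35529718e-04,
        1.55276237e-03,  3.81609069e-05]), 'joint_efforts': array([-5.24102637e-03, -3.69341433e+01,  3.48281336e+01,  6.95179269e+00,
       -4.44397199e-03, -1.76821491e-06]), 'tcp_pos': array([0.18332254, 0.57099902, 0.22757548]), 'orientation': array([ 3.10219291e+00, -4.85965070e-01, -2.58613291e-04]), 'contact_force': array([0.43082399, 0.1340629 , 0.21600682]), 'wrist_torque': array([0.00348418, 0.01024541, 0.047122  ]), 'finger_force': 0.0, 'gripper_width': 1.0027650268592507}
top orange [240 222  19  19 216] [249.6 231.6] [0.443 0.149 0.04 ]
top orange [270 242  25  26 404] [282.5 254.3] [0.382 0.058 0.04 ]
top orange [243 254  15  15 131] [250.7 261.2] [0.364 0.144 0.04 ]
top blue [ 93 136  19  19 164] [103.8 146.3] [0.686 0.565 0.04 ]
top blue [221 201   9   8  61] [224.9 204.7] [0.518 0.218 0.04 ]
top blue [369 211  30  33 602] [383.2 227.1] [ 0.454 -0.216  0.04 ]
top blue [449 224  30  23 322] [463.  234.9] [ 0.432 -0.432  0.04 ]
scene orange [ 233  182   47   70 1634] [256.3 220.6] [0.393 0.081 0.04 ]
scene orange [525 189  15  14 134] [532.1 194.6] [ 0.743 -0.425  0.04 ]
scene orange [215 211  20  26 356] [224.3 225.2] [0.351 0.135 0.04 ]
scene orange [367 247  14  10  84] [373.9 251. ] [ 0.433 -0.176  0.04 ]
scene blue [164  98  20  11 106] [173.5 103. ] [0.662 0.543 0.04 ]
scene blue [232 158  12  11 101] [237.4 163. ] [0.531 0.228 0.04 ]
scene blue [ 374  236   48   48 1039] [397.4 262.7] [ 0.427 -0.229  0.04 ]
scene blue [480 302  50  18 807] [504.4 310.3] [ 0.416 -0.439  0.04 ]
```

View pics/top.png

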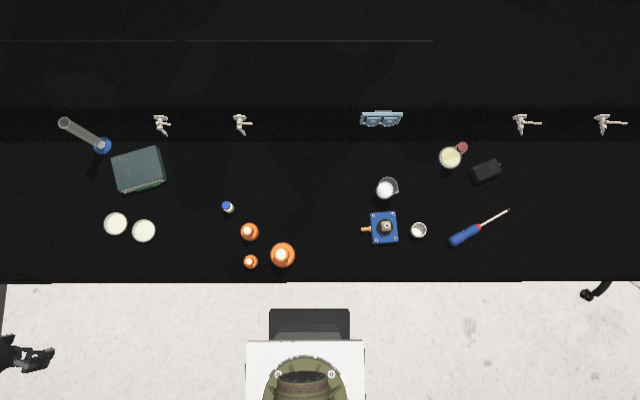

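View pics/scene.png

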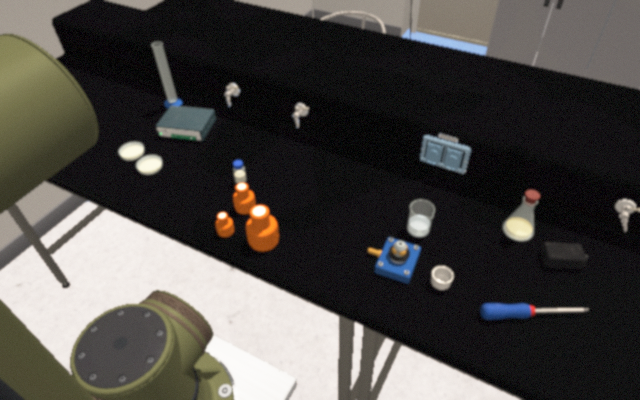

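The top view shows three orange caps: mid at (249,232), 19 px wide; large at (282,254), 25 px; small at (251,261), 15 px. The one at (249,232) fits as the middle-sized one. 48 mm at that range gives about 18 px. The port is at (384,227), the beaker at (387,188), the crucible at (419,230) and the vial at (228,208).

```bash
cat >> h.py <<'E'
from scipy.spatial.transform import Rotation as Ro
def todo(target):
    s=sensors.state();R=Ro.from_rotvec(s['orientation']).as_matrix()
    print('tcp',s['tcp_pos'].round(4),'yaw x',np.arctan2(R[1,0],R[0,0]).round(3),'tilt',R[:,2].round(3),'tool mm',(R.T@(np.array(target)-s['tcp_pos'])*1000).round(1))
E
python3 - <<'E'
from h import *
import pickle
cs=pickle.load(open('cs.pkl','rb'))
a=cv2.imread('pics/top.png');b=cv2.imread('pics/scene.png')
cv2.imwrite('pics/crop.png',np.hstack([cv2.resize(a[190:280,215:305],(400,400),interpolation=2),cv2.resize(b[145:265,200:320],(400,400),interpolation=2)]))
def tri(p,q):
    A=[]
    for c,(u,v) in((cs['top'],p),(cs['scene'],q)):
        R=np.array(c['R']);t=np.array(c['t']).reshape(3);P=np.c_[R,t];u=(u-c['cx'])/c['fx'];v=(v-c['cy'])/c['fy']
        A+=[u*P[2]-P[0],v*P[2]-P[1]]
    A=np.array(A);return np.linalg.lstsq(A[:,:3],-A[:,3],rcond=None)[0]
print(tri((249.6,231.6),(242,187)),ray(cs['top'],249.6,231.6,.05),ray(cs['top'],384.8,226.5,.06))
todo([.443,.149,.2])
E
```

```text
[0.43951357 0.14415192 0.07315866] [0.44234166 0.14711539 0.05      ] [ 0.45365645 -0.21658059  0.06      ]
tcp [0.1833 0.571  0.2276] yaw x -0.311 tilt [-0.    -0.002 -1.   ] tool mm [376.3 322.3  28.1]
```

View pics/crop.png

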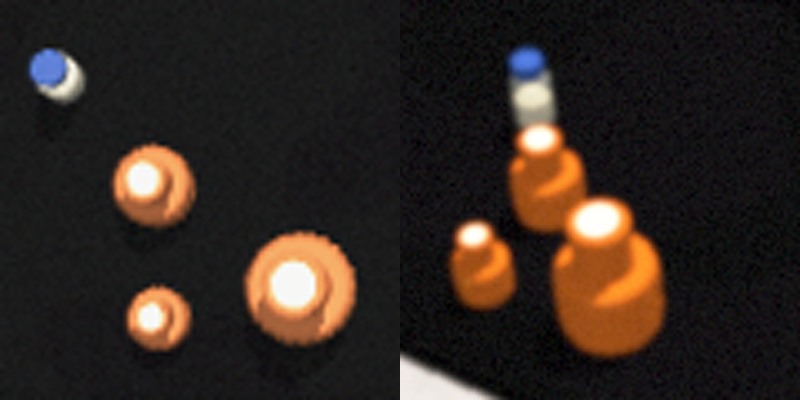

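The crop confirms it: the mid-sized cap is at crop (153,186), i.e. top px (249,232), with its larger and smaller twins beside it. Moving above it.

```bash
python3 -m inch '[[[31,27,0,0,60],[31,27,0,0,60],[31,27,0,0,60],[31,27,0,0,60],[31,27,0,0,60]]]' 60; python3 -m inch '[[[31,27,0,0,60],[31,27,0,0,60],[31,27,0,0,60],[31,27,0,0,60],[31,27,0,0,60]]]'; python3 -m inch '[[[31,26,0,0,60],[31,26,0,0,60],[0,0,0,-0.104,60],[0,0,0,-0.104,60],[0,0,0,-0.103,60]]]'
python3 - <<'E'
from h import *
im,c=grab('wrist','w1.png'); todo([.442,.147,.2]); print(sensors.state()['joints'].round(2),sensors.state()['t'])
import pickle; pickle.dump(c,open('cw.pkl','wb'))
print(-np.array(c['R']).T@np.array(c['t']), proj(c,[.442,.147,.0655]),proj(c,[.442,.147,.037]))
E
```

```text
t: 0.52
tcp_pos: [0.2902, 0.3935, 0.228]
orientation: [3.103, -0.485, -0.0]
contact_force: [1.2, 0.3, 0.4]
gripper_width: 0.764
finger_force: 0.0
t: 0.93
tcp_pos: [0.3964, 0.2175, 0.2285]
orientation: [-3.104, 0.485, -0.0]
contact_force: [1.4, 0.7, 0.3]
gripper_width: 0.76
finger_force: 0.0
t: 1.35
tcp_pos: [0.4394, 0.1497, 0.228]
orientation: [3.141, 0.004, -0.001]
contact_force: [-0.7, 0.2, -0.5]
gripper_width: 0.761
finger_force: 0.0
tcp [0.4392 0.1502 0.228 ] yaw x 0.01 tilt [-0.001 -0.    -1.   ] tool mm [ 2.8  3.2 28. ]
[ 0.77 -0.33 -0.25 -0.   -1.65  0.81] 1.4
[0.51670462 0.15067705 0.37495667] (np.float64(327.71936875893937), np.float64(176.56907302369387)) (np.float64(327.41979703697274), np.float64(169.88583595775518))
```

View pics/w1.png

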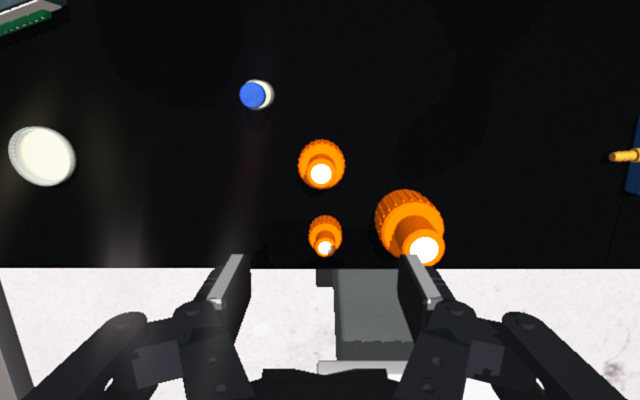

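The wrist view shows the middle cap at (321,165), its bright knob top at about (320,174), with the small and large caps nearer the robot.

```bash
cat >> h.py <<'E'
def white(im,x0,x1,y0,y1):
    m=(im[y0:y1,x0:x1].min(2)>190).astype(np.uint8); M=cv2.moments(m,True); return M['m10']/M['m00']+x0,M['m01']/M['m00']+y0,M['m00']
E
python3 - <<'E'
from h import *
import pickle
c=pickle.load(open('cw.pkl','rb')); im=cv2.imread('pics/w1.png')[:,:,::-1]
u,v,n=white(im,300,345,150,190); X=ray(c,u,v,.0655); print(u,v,n,X)
t=cv2.imread('pics/top.png')[:,:,::-1]; ct=pickle.load(open('cs.pkl','rb'))['top']
u,v,n=white(t,240,260,222,242); print(u,v,n,ray(ct,u,v,.0655))
h=cv2.cvtColor(im,cv2.COLOR_RGB2HSV);m=cv2.inRange(h,(3,120,90),(22,255,255))[130:195,290:355]
x,y,w,hh=cv2.boundingRect(m);print(x+290,y+130,w,hh, 'skirt centre x world y', ray(c,290+x+w/2,162,.02))
todo([X[0],X[1],.1])
E
```

```text
320.6656151419558 173.42586750788644 317.0 [0.44495793 0.15351593 0.0655    ]
246.61111111111111 229.86111111111111 36.0 [0.44552013 0.15268691 0.0655    ]
297 139 49 50 skirt centre x world y [0.44664562 0.15305289 0.02      ]
tcp [0.4392 0.1502 0.228 ] yaw x 0.01 tilt [-0.001 -0.    -1.   ] tool mm [  5.9  -3.3 128. ]
```

```bash
python3 -m inch '[[[6,-3.3,30,-0.01,60],[0,0,35,0,60],[0,0,35,0,60],[0,0,30,0,60],[0,0,0,0,60]]]'; python3 -m inch '[[[0,0,15,0,60],[0,0,12,0,60],[0,0,5,0,60],[0,0,0,0,60],[0,0,0,0,60]]]'
python3 - <<'E'
from h import *
im,c=grab('wrist','w2.png'); todo([.445,.153,.062])
E
```

```text
t: 1.82
tcp_pos: [0.4416, 0.1525, 0.0913]
orientation: [3.136, 0.012, -0.016]
contact_force: [-1.4, -0.4, -1.4]
gripper_width: 0.768
finger_force: 0.0
t: 2.23
tcp_pos: [0.4455, 0.1544, 0.0674]
orientation: [-3.141, -0.016, -0.001]
contact_force: [-0.7, 0.6, 1.3]
gripper_width: 0.768
finger_force: 0.0
tcp [0.4457 0.1544 0.0677] yaw x 0.01 tilt [ 0.001  0.    -1.   ] tool mm [-0.7  1.4  5.7]
```

View pics/w2.png

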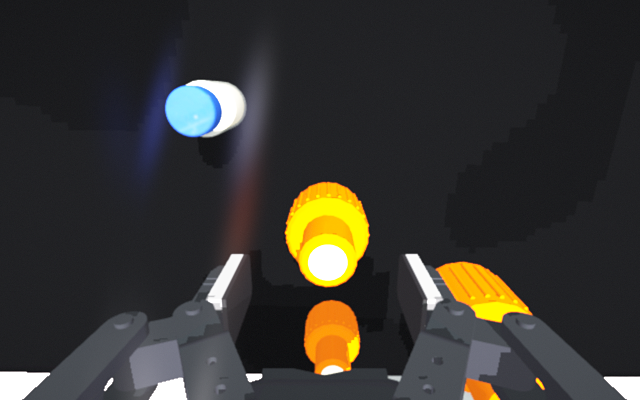

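The knob top is at (327,262), between the open pads and slightly forward of them. I'll check the offset by ray.

```bash
python3 - <<'E'
from h import *
c=imaging.get_calibration('wrist'); im=cv2.imread('pics/w2.png')[:,:,::-1]
u,v,n=white(im,295,360,235,285); X=ray(c,u,v,.0655); print(u,v,n,X); todo([X[0],X[1],.063])
E
```

```text
327.3810375670841 262.05903398926654 1118.0 [0.4446852  0.15355776 0.0655    ]
tcp [0.4457 0.1544 0.0677] yaw x 0.01 tilt [ 0.001  0.    -1.   ] tool mm [-1.   0.9  4.7]
```

```bash
python3 -m inch '[[[-1,1,4,0,60],[0,0,0,0,120],[0,0,0,0,180],[0,0,0,0,255],[0,0,0,0,255]]]' 60; python3 -m inch '[[[0,0,0,0,255],[0,0,0,0,255],[0,0,0,0,255],[0,0,0,0,255]]]'
```

```text
t: 2.7
tcp_pos: [0.4443, 0.1532, 0.0627]
orientation: [-3.141, -0.016, -0.0]
contact_force: [-0.8, 0.0, -0.8]
gripper_width: 0.201
finger_force: 0.0
t: 3.03
tcp_pos: [0.4442, 0.1532, 0.0625]
orientation: [3.141, 0.016, -0.0]
contact_force: [-1.5, 0.5, -0.4]
gripper_width: 0.003
finger_force: 0.0
```

The fingers closed on nothing. Looking.

```bash
python3 - <<'E'
from h import *
im,c=grab('wrist','w3.png'); im2,c=grab('scene','s3.png')
cv2.imwrite('pics/c3.png',np.vstack([im[100:,120:520],cv2.resize(im2[120:290,150:350],(400,300))[:290]])[:,:,::-1])
E
```

```text
(no output)
```

View pics/c3.png

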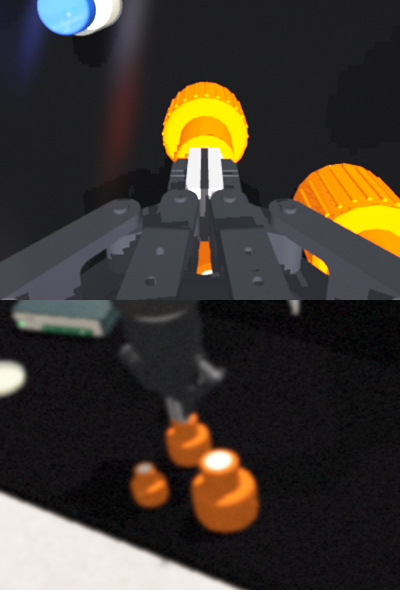

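```bash
python3 - <<'E'
from h import *
s=sensors.state(); p=s['tcp_pos']; print(p,s['contact_force'],s['orientation'])
for n in('wrist','scene'):
    c=imaging.get_calibration(n)
    for nm,X in(('tcp',p),('tip',p-[0,0,.025]),('knobtop',[.4447,.1535,.0655]),('shoulder',[.4447,.1535,.037]),('base',[.4447,.1535,0])): print(n,nm,np.round(proj(c,X),1))
im=cv2.imread('pics/w3.png')
a=cv2.resize(im[190:350,230:410],(450,400)); b=cv2.resize(cv2.imread('pics/s3.png')[160:260,210:290],(320,400),interpolation=2)
cv2.imwrite('pics/c4.png',np.hstack([a,b]))
E
```

```text
[0.44417727 0.15318542 0.06248488] [-0.94158694 -0.32024431  0.1273554 ] [ 3.14143528e+00  1.60471594e-02 -4.91082347e-05]
wrist tcp [325.5 262.3]
wrist tip [325.3 240.6]
wrist knobtop [324.8 264.4]
wrist shoulder [324.7 239.4]
wrist base [324.6 216.1]
scene tcp [241.  187.9]
scene tip [242.5 195.8]
scene knobtop [240.8 186.7]
scene shoulder [242.6 195.8]
scene base [244.7 207.1]
```

View pics/c4.png

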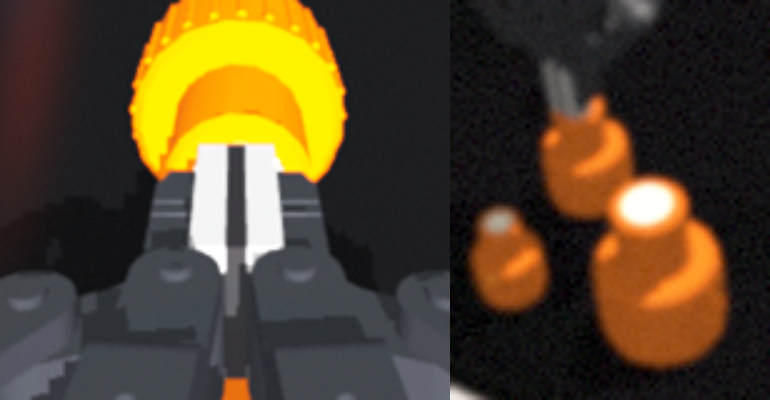

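Crop: the shut fingertips (235,145) hide the knob top, with the knob's side still visible. The scene view also puts the tips at knob-top height, about 25 mm higher than the stated tool geometry. I'll check that numerically.

```bash
python3 - <<'E'
from h import *
s=sensors.state(); p=s['tcp_pos']; c=imaging.get_calibration('wrist'); cs=imaging.get_calibration('scene')
for x in(-.025,-.011,0,.011):
  for z in(.0375,.05,.0655,.07): print(x,z,'wrist',np.round(proj(c,[p[0]+x,p[1],z]),0),'scene',np.round(proj(cs,[p[0]+x,p[1],z]),0))
R=Ro.from_rotvec(s['orientation']).as_matrix(); Rc=np.array(c['R']); print('cam pos in tool',(R.T@(-Rc.T@np.array(c['t'])-p)).round(4)); print((Rc@R).round(3))
E
```

```text
-0.025 0.0375 wrist [325. 281.] scene [236. 203.]
-0.025 0.05 wrist [325. 294.] scene [235. 199.]
-0.025 0.0655 wrist [325. 311.] scene [234. 194.]
-0.025 0.07 wrist [325. 317.] scene [234. 192.]
-0.011 0.0375 wrist [325. 259.] scene [240. 199.]
-0.011 0.05 wrist [325. 270.] scene [239. 195.]
-0.011 0.0655 wrist [325. 286.] scene [238. 190.]
-0.011 0.07 wrist [325. 291.] scene [238. 188.]
0 0.0375 wrist [325. 241.] scene [243. 196.]
0 0.05 wrist [325. 251.] scene [242. 192.]
0 0.0655 wrist [326. 265.] scene [241. 187.]
0 0.07 wrist [326. 270.] scene [241. 185.]
0.011 0.0375 wrist [326. 222.] scene [245. 193.]
0.011 0.05 wrist [326. 231.] scene [245. 189.]
0.011 0.0655 wrist [326. 244.] scene [244. 184.]
0.011 0.07 wrist [326. 248.] scene [243. 182.]
cam pos in tool [ 0.0772 -0.0006 -0.147 ]
[[-0.     1.     0.   ]
 [-0.954 -0.    -0.299]
 [-0.299 -0.     0.954]]
```

Both views put the shut tips at about z = 0.068 with TCP at 0.0625, so the fingertips stand about 30 mm farther back than stated. I'll open and descend about 25 mm more, watching force.

```bash
python3 -m inch '[[[0,0,-5,0,60],[0,0,0,0,60],[0,0,0,0,60],[0,0,0,0,60],[0,0,0,0,60]]]' 60; python3 -m inch '[[[0,0,10,0,60],[0,0,10,0,60],[0,0,8,0,60],[0,0,0,0,60],[0,0,0,0,60]]]'
```

```text
t: 3.55
tcp_pos: [0.4442, 0.1532, 0.0675]
orientation: [3.141, 0.016, -0.0]
contact_force: [0.4, 0.2, -0.2]
gripper_width: 0.713
finger_force: 0.0
t: 3.97
tcp_pos: [0.4437, 0.1527, 0.0385]
orientation: [3.14, 0.016, -0.002]
contact_force: [0.0, -0.3, 0.8]
gripper_width: 0.765
finger_force: 0.0
```

```bash
python3 -m inch '[[[0,0,0,0,140],[0,0,0,0,160],[0,0,0,0,180],[0,0,0,0,255],[0,0,0,0,255]]]' 40;python3 -m inch '[[[0,0,0,0,255],[0,0,0,0,255],[0,0,0,0,255],[0,0,0,0,255]]]'
```

```text
t: 4.38
tcp_pos: [0.4445, 0.1533, 0.0401]
orientation: [-3.141, -0.016, -0.001]
contact_force: [-0.7, -0.0, 2.1]
gripper_width: 0.314
finger_force: 39.4
t: 4.72
tcp_pos: [0.4445, 0.1533, 0.0401]
orientation: [-3.141, -0.016, -0.001]
contact_force: [-0.3, -1.3, 5.2]
gripper_width: 0.311
finger_force: 39.6
```

Gripped: opening 26 mm, 40 N. Firm up, lift, look.

```bash
python3 -m inch '[[[0,0,0,0,255],[0,0,-5,0,255],[0,0,-20,0,255],[0,0,-40,0,255],[0,0,-40,0,255]]]' 70;python3 -m inch '[[[0,0,-15,0,255],[0,0,0,0,255],[0,0,0,0,255],[0,0,0,0,255]]]'
python3 - <<'E'
from h import *
im,c=grab('wrist','w5.png'); todo([.4537,-.2166,.16]); im2,c2=grab('scene','s5.png')
cv2.imwrite('pics/c5.png',np.hstack([cv2.resize(im[120:360,200:440],(400,400)),cv2.resize(im2[100:260,180:340],(400,400))])[:,:,::-1])
E
```

```text
t: 5.13
tcp_pos: [0.4429, 0.1524, 0.1439]
orientation: [3.139, 0.016, -0.006]
contact_force: [1.4, 1.3, 0.8]
gripper_width: 0.301
finger_force: 68.9
t: 5.47
tcp_pos: [0.4434, 0.1531, 0.158]
orientation: [3.141, 0.016, -0.004]
contact_force: [0.1, -0.5, -2.3]
gripper_width: 0.308
finger_force: 68.9
tcp [0.4434 0.1529 0.1577] yaw x 0.01 tilt [-0.003 -0.001 -1.   ] tool mm [  6.5 369.6  -1.8]
```

View pics/c5.png

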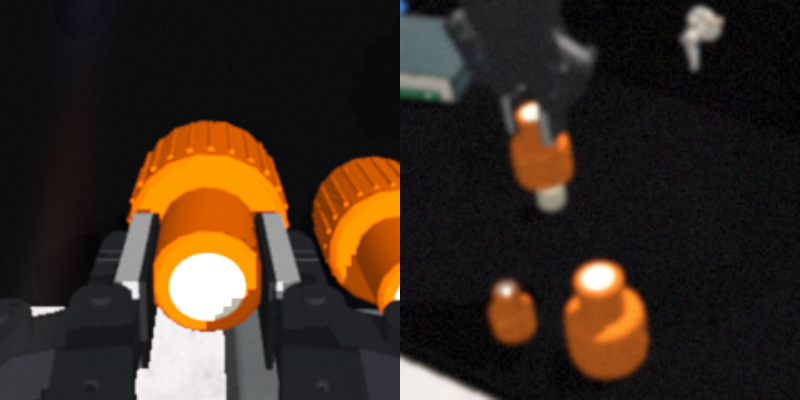

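The cap is held upright with the tips at the shoulder. Moving to just short of the port, for a clear view of the stud.

```bash
python3 -m inch '[[[-4.5,41,0,0,255],[-4.5,41,0,0,255],[-4.5,41,0,0,255],[-4.5,41,0,0,255],[-4.5,41,0,0,255]]]';python3 -m inch '[[[-4.5,41,0,0,255],[-4.5,41,0,0,255],[-4.5,41,0,0,255],[-4.5,41,0,0,255],[0,0,0,0,255]]]';python3 -m inch '[[[0,0,0,-0.01,255],[0,0,0,0,255],[0,0,0,0,255]]]'
python3 - <<'E'
from h import *
import pickle
im,c=grab('wrist','w6.png'); pickle.dump(c,open('c6.pkl','wb')); s=sensors.state(); p=s['tcp_pos'];todo([.4537,-.2166,.16])
u,v,n=white(im,290,365,270,325); X=ray(c,u,v,p[2]+.0254); print(u,v,n,'knob',X,'rel tcp',X-p)
print(proj(c,[.4537,-.2166,.062]),s['t'],s['joints'].round(2))
E
```

```text
t: 5.98
tcp_pos: [0.4227, -0.0537, 0.1585]
orientation: [3.141, 0.018, -0.002]
contact_force: [2.2, -0.1, -0.4]
gripper_width: 0.304
finger_force: 69.1
t: 6.4
tcp_pos: [0.4049, -0.2219, 0.1581]
orientation: [3.141, 0.004, -0.006]
contact_force: [0.0, 1.6, -1.2]
gripper_width: 0.302
finger_force: 69.1
t: 6.65
tcp_pos: [0.4075, -0.2153, 0.1589]
orientation: [-3.141, -0.034, 0.001]
contact_force: [0.2, -0.4, -1.2]
gripper_width: 0.303
finger_force: 69.1
tcp [ 0.4077 -0.2151  0.1592] yaw x 0.022 tilt [-0.  0. -1.] tool mm [45.9  2.6 -0.8]
323.16213544241225 299.98022738507166 2023.0 knob [ 0.40393358 -0.21433352  0.18459979] rel tcp [-0.00377907  0.00072367  0.0254    ]
(np.float64(328.32347481525824), np.float64(138.19944457686634)) 6.7 [-0.05 -0.34 -0.38 -0.   -1.53  1.64]
```

View pics/w6.png

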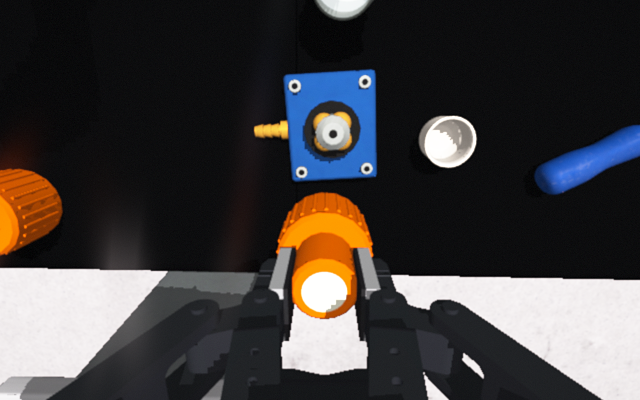

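The stud top is at (333,132) on the blue block, the crucible at (447,140), and the held cap's knob top at (324,293). I'll measure the stud and the cap-in-hand offset.

```bash
python3 - <<'E'
from h import *
import pickle
c=pickle.load(open('c6.pkl','rb')); im=cv2.imread('pics/w6.png'); h=cv2.cvtColor(im,cv2.COLOR_BGR2HSV)
p=sensors.state()['tcp_pos']
# stud: bright low-sat blob / seal ring / block
m=((h[...,1]<70)&(h[...,2]>90)).astype(np.uint8); m[:100]=0;m[170:]=0;m[:,:305]=0;m[:,362:]=0
k=cv2.connectedComponentsWithStats(m)
for st,ce in zip(k[2][1:],k[3][1:]):
    if st[4]>30: print('stud',st,ce.round(1),ray(c,*ce,.060).round(4))
b=cv2.inRange(h,(95,100,50),(130,255,255)); b[:60]=0;b[190:]=0;b[:,:280]=0;b[:,385:]=0
r=cv2.minAreaRect(np.argwhere(b)[:,::-1].astype(np.float32)); print('block',r,ray(c,*r[0],.022).round(4))
# seal ring dark hole inside block
x,y,w,hh=cv2.boundingRect(b); d=cv2.morphologyEx(b,cv2.MORPH_CLOSE,np.ones((3,3)))
cn,hi=cv2.findContours(b,cv2.RETR_CCOMP,cv2.CHAIN_APPROX_NONE)
for q,hh in zip(cn,hi[0]):
    if hh[3]>=0 and len(q)>60: e=cv2.fitEllipse(q); print('ring',e,ray(c,*e[0],.034).round(4))
# orange cap
o=cv2.inRange(h,(3,120,90),(25,255,255)); o[:,:265]=0;o[:,385:]=0
rows=np.where(o[:,325]>0)[0]; print('rows at col325',rows.min(),rows.max())
for rr in(230,240,300,305): cc=np.where((o[rr]>0))[0]; print(rr,cc.min(),cc.max())
for dx in(-.004,0):
  for zo in(-.040,-.036):
    f=lambda x,z:np.round(proj(c,[p[0]+dx+x,p[1],p[2]+zo+z]),1)
    print(dx,zo,'skirt front bottom',f(.024,0),'top',f(.024,.037),'knob front',f(.014,.0655),'knob back',f(-.014,.0655),'fx',c['fx'])
E
```

```text
stud [315 114  35  36 887] [332.4 132.1] [ 0.4578 -0.2194  0.06  ]
block ((331.8838195800781, 125.08280181884766), (108.43738555908203, 92.49694061279297), 86.53176879882812) [ 0.4592 -0.2198  0.022 ]
ring ((331.7103271484375, 129.17347717285156), (55.75886917114258, 57.094337463378906), 16.417240142822266) [ 0.4572 -0.2195  0.034 ]
rows at col325 112 318
230 281 368
240 277 371
300 292 355
305 297 352
-0.004 -0.04 skirt front bottom [325.6 197.2] top [325.9 220.5] knob front [325.7 269.9] knob back [324.2 329.5] fx 343.7365431946945
-0.004 -0.036 skirt front bottom [325.6 199.3] top [326.  223.6] knob front [325.8 275.1] knob back [324.2 336. ] fx 343.7365431946945
0 -0.04 skirt front bottom [325.8 190.4] top [326.1 212.4] knob front [325.9 260.8] knob back [324.4 321.4] fx 343.7365431946945
0 -0.036 skirt front bottom [325.8 192.4] top [326.2 215.3] knob front [326.  265.7] knob back [324.4 327.7] fx 343.7365431946945
```

Stud (block, ring and stud centres agree) is at about (0.4576, -0.2195). The cap sits about (-0.5, +0.6) mm from the TCP, origin 40 mm below it. Moving over the stud and descending to just above its top.

```bash
python3 -m inch '[[[25,3,0,-0.011,255],[25,3,0,-0.011,255],[0,0,0,0,255],[0,0,20,0,255],[0,0,20,0,255]]]' 80;python3 -m inch '[[[0,0,5,0,255],[0,0,0,0,255],[0,0,0,0,255],[0,0,0,0,255]]]'
python3 - <<'E'
from h import *
todo([.4582,-.2201,.105])
E
```

```text
t: 7.12
tcp_pos: [0.459, -0.2195, 0.1199]
orientation: [3.14, 0.071, 0.003]
contact_force: [0.3, -0.2, -1.6]
gripper_width: 0.293
finger_force: 78.8
t: 7.45
tcp_pos: [0.4583, -0.2208, 0.1162]
orientation: [3.14, 0.068, 0.003]
contact_force: [-1.0, 0.4, 0.6]
gripper_width: 0.298
finger_force: 78.8
tcp [ 0.4583 -0.2208  0.1162] yaw x 0.043 tilt [ 0.002 -0.001 -1.   ] tool mm [-0.1 -0.7 11.2]
```

```bash
python3 -m inch '[[[0,-0.7,6,0,255],[0,0,5,0,255],[0,0,4,0,255],[0,0,0,0,255],[0,0,0,0,255]]]'; python3 -m inch '[[[0,0,3,0,255],[0,0,3,0,255],[0,0,0,0,255],[0,0,0,0,255]]]'
```

```text
t: 7.87
tcp_pos: [0.4573, -0.2203, 0.0992]
orientation: [3.141, 0.066, -0.001]
contact_force: [0.1, -0.2, -0.9]
gripper_width: 0.293
finger_force: 78.8
t: 8.2
tcp_pos: [0.4574, -0.2202, 0.0933]
orientation: [3.141, 0.066, -0.001]
contact_force: [-0.3, -0.1, -0.8]
gripper_width: 0.297
finger_force: 78.8
```

```bash
python3 -m inch '[[[0,0,2,0,255],[0,0,2,0,255],[0,0,0,0,255],[0,0,0,0,255]]]'; python3 -m inch '[[[0,0,2,0,255],[0,0,2,0,255],[0,0,0,0,255],[0,0,0,0,255]]]'
```

```text
t: 8.53
tcp_pos: [0.4578, -0.2204, 0.091]
orientation: [3.14, 0.067, 0.001]
contact_force: [-2.2, 2.8, 6.7]
gripper_width: 0.302
finger_force: 80.4
t: 8.87
tcp_pos: [0.4582, -0.2207, 0.088]
orientation: [3.139, 0.067, 0.003]
contact_force: [-3.8, 2.5, 10.0]
gripper_width: 0.296
finger_force: 80.3
```

It has met the balls as expected. Easing sideways slightly and pressing on.

```bash
python3 -m inch '[[[-0.6,-0.4,2,0,255],[0,0,2,0,255],[0,0,0,0,255],[0,0,0,0,255]]]'; python3 -m inch '[[[0,0,2,0,255],[0,0,2,0,255],[0,0,0,0,255],[0,0,0,0,255]]]'
```

```text
t: 9.2
tcp_pos: [0.4565, -0.2197, 0.0807]
orientation: [-3.14, -0.066, 0.002]
contact_force: [0.1, -0.3, -3.4]
gripper_width: 0.298
finger_force: 78.9
t: 9.53
tcp_pos: [0.4568, -0.2198, 0.0772]
orientation: [-3.141, -0.066, 0.001]
contact_force: [-0.8, -0.8, -2.4]
gripper_width: 0.294
finger_force: 79.2
```

Clicked: the force has turned to a downward pull. Now onto the seal.

```bash
python3 -m inch '[[[0,0,2,0,255],[0,0,2,0,255],[0,0,0,0,255],[0,0,0,0,255]]]'; python3 -m inch '[[[0,0,2,0,255],[0,0,1,0,255],[0,0,0,0,255],[0,0,0,0,255]]]'
```

```text
t: 9.87
tcp_pos: [0.4575, -0.2201, 0.075]
orientation: [3.14, 0.067, 0.003]
contact_force: [-2.2, 2.2, 5.4]
gripper_width: 0.296
finger_force: 80.3
t: 10.2
tcp_pos: [0.4577, -0.2202, 0.0728]
orientation: [3.14, 0.067, 0.004]
contact_force: [-3.2, 2.4, 9.4]
gripper_width: 0.296
finger_force: 80.8
```

```bash
python3 -m inch '[[[0,0,2,0,255],[0,0,2,0,255],[0,0,0,0,255],[0,0,0,0,255]]]'; python3 -m inch '[[[0,0,2,0,255],[0,0,0,0,255],[0,0,0,0,255],[0,0,0,0,255],[0,0,0,0,255]]]'; python3 -m inch '[[[0,0,0,0,255],[0,0,0,0,255],[0,0,0,0,255],[0,0,0,0,255],[0,0,0,0,255]]]'
```

```text
t: 10.53
tcp_pos: [0.4582, -0.2204, 0.072]
orientation: [3.138, 0.068, 0.006]
contact_force: [-10.3, 7.0, 23.8]
gripper_width: 0.298
finger_force: 82.6
t: 10.95
tcp_pos: [0.4585, -0.2205, 0.0719]
orientation: [3.138, 0.068, 0.008]
contact_force: [-15.2, 10.3, 34.2]
gripper_width: 0.298
finger_force: 83.7
t: 11.37
tcp_pos: [0.4585, -0.2205, 0.0719]
orientation: [3.138, 0.068, 0.008]
contact_force: [-15.2, 11.4, 33.1]
gripper_width: 0.302
finger_force: 83.7
```

It's at the hard stop: TCP 0.0719, so cap underside about 0.032, 4 mm below the free seal. Easing off the excess and the side force a little, with a last look.

```bash
python3 -m inch '[[[-0.5,-0.5,-1.5,0,255],[0,0,0,0,255],[0,0,0,0,255],[0,0,0,0,255],[0,0,0,0,255]]]'; python3 -m inch '[[[0,0,0,0,255],[0,0,0,0,255],[0,0,0,0,255],[0,0,0,0,255],[0,0,0,0,255]]]'
python3 - <<'E'
from h import *
im,c=grab('wrist','w9.png'); im2,c2=grab('scene','s9.png')
cv2.imwrite('pics/c9.png',np.hstack([cv2.resize(im[120:360,200:440],(400,400)),cv2.resize(im2[160:320,330:490],(400,400))])[:,:,::-1])
E
```

```text
t: 11.78
tcp_pos: [0.458, -0.2203, 0.072]
orientation: [3.138, 0.068, 0.008]
contact_force: [-10.0, 5.7, 24.6]
gripper_width: 0.297
finger_force: 82.2
t: 12.2
tcp_pos: [0.458, -0.2203, 0.072]
orientation: [3.138, 0.068, 0.008]
contact_force: [-8.2, 6.2, 24.2]
gripper_width: 0.296
finger_force: 82.2
```

View pics/c9.png

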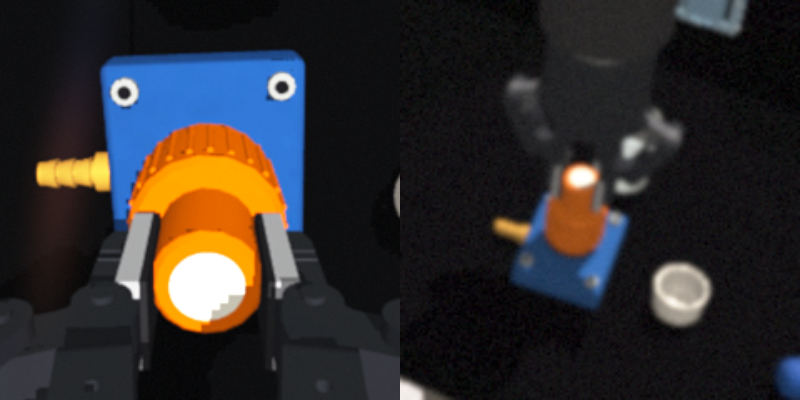

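The cap is upright and down on the port (crop (210,200) and (577,215)), still gripped, and the crucible is undisturbed. Handing in.

```bash
python3 -c "
from station import job
print(job.job_done())"
```

```text
the job is handed in; nothing more can be done
None
```

The orange cap is snapped onto the stud and I handed the job in with the arm still gripping it (about 82 N) and pressing it down (about 24 N), with the seal at its hard stop by my estimate; no verdict came back, and I looked again only at the crucible among the bystanders.

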